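# Empty the brass tray and set it under the bench drill

## Task

Get the brass tray ready for drilling: tip the loose copper castings off the tray into the blue bin before it goes under the drill, and put any castings lying on the bench into the bin too. Slide the drill's clear guard fully open, slide the tray flat along the bench until its red dot is straight under the drill tip, with its handle left outside the guard, then slide the guard fully shut. Leave the laser level, glue bottle and mallet where they are.

Things in the scene. Friction and masses are not known exactly. Their poses are not given: they have to be found in the camera images.
- tray: loose brass tray, 0.26 kg: floor 160 x 100 mm, 4 mm thick; walls 15 mm high on the long sides and the handle end, none at the lip end. Origin: centre of the floor's underside; +x to the open lip (floor ends at x +80 mm), -x to the handle, an upright plate behind a tongue 30 mm wide, 5 mm thick. Starts flat on the bench, lip roughly towards the drill
- mark (a point): centre of the red dot, 12 mm across, on the tray's floor: at x +45, y +10, z +4 mm in the tray's frame
- tray_lip (a point): middle of the tray's open pouring lip: at x +80, y 0, z +4 mm in the tray's frame
- tray_handle (a point): point to grip in the tray's upright wooden handle plate: at x -145, y 0, z +34 mm in the tray's frame. The plate is 10 mm thick along the tray's x, 50 mm wide along its y, from 5 to 55 mm high; pinch its thickness, closing along the tray's x
- press: green bench drill fixed to the bench, not running. Origin on the bench straight below the bit; own +y is the side where work is slid in (roughly the robot's left). Column 36 mm thick at y -125 mm, foot 90 mm across; head over 177 mm up, 70 mm wide, reaching y +20 mm. Guard rail along x at y +75 mm, 131 to 143 mm up, x -85 to +215 mm, on 10 mm posts at x -80 and +210 mm
- drill_tip (a point): lower end of the 6 mm drill bit, 35 mm above the bench, at x 0, y 0 of the press
- guard (a joint): clear guard panel, 130 mm wide, hanging on the rail 26 to 131 mm above the bench (the tray passes below it, its handle does not): 0 m = shut, in front of the bit; 0.13 m = fully open, along the press's +x; about 1.5 N of friction, stays where it is left
- guard_grip (a point): point to grip on the guard's orange upright tab, moving with the guard: y +107 mm of the press, 140 mm above the bench. Tab 12 mm thick along the press's x, 24 mm along y, top 159 mm above the bench, foot on a bracket 30 mm wide whose top is 122 mm up. Pinch along the press's x from above
- bin: open blue plastic bin fixed to the bench, 180 (x) x 150 (y) x 50 mm high, walls and floor about 4 mm; origin at the centre of its underside, own z up
- casting1: a chunky eight-sided copper-coloured rosette casting, 31 mm wide and 20 mm high, 35 g, may lie on any side; origin at the centre of its flat underside, own z up through the middle. It starts on the tray; in some starts it is absent.
- casting2: a chunky eight-sided copper-coloured rosette casting, 31 mm wide and 20 mm high, 35 g, may lie on any side; origin at the centre of its flat underside, own z up through the middle. It starts on the tray; in some starts it is absent.
- casting3: a chunky eight-sided copper-coloured rosette casting, 31 mm wide and 20 mm high, 35 g, may lie on any side; origin at the centre of its flat underside, own z up through the middle. It starts on the tray; in some starts it is absent.
- casting4: a chunky eight-sided copper-coloured rosette casting, 31 mm wide and 20 mm high, 35 g, may lie on any side; origin at the centre of its flat underside, own z up through the middle. It starts on the tray; in some starts it is absent.
- casting5: a chunky eight-sided copper-coloured rosette casting, 31 mm wide and 20 mm high, 35 g, may lie on any side; origin at the centre of its flat underside, own z up through the middle. It starts on the bench; in some starts it is absent.
- casting6: a chunky eight-sided copper-coloured rosette casting, 31 mm wide and 20 mm high, 35 g, may lie on any side; origin at the centre of its flat underside, own z up through the middle. It starts on the bench; in some starts it is absent.
- casting7: a chunky eight-sided copper-coloured rosette casting, 31 mm wide and 20 mm high, 35 g, may lie on any side; origin at the centre of its flat underside, own z up through the middle. It starts on the bench; in some starts it is absent.
- level: bystander: black laser level with a blue band, 75 mm across, 125 mm high, origin at the centre of its underside
- glue: bystander: yellow glue bottle with a red cap, 56 mm across, 130 mm high, origin at the centre of its underside
- mallet: bystander: wooden mallet lying down, head 64 mm thick and 100 mm long, handle 200 mm along its own +x; origin on the bench under the head
Mind the look-alikes: they are no part of the job. Leave any turquoise look-alike of the casting1 alone. Leave any black look-alike of the casting6 alone.

How it is judged:
On the way, in this order (a step that is already met when the one before it is completed fails the run):
1. the tray is tipped by more than 26 degrees with its lip over the blue bin (angle between tray's own z axis and vertical above 0.45 rad and horizontal distance between tray_lip and bin below 0.095 m), for 0.2 s.
2. with the guard fully open, the tray lies flat with its red dot under the drill tip (within 6 mm) (horizontal distance between mark and drill_tip below 0.006 m and value of joint guard above 0.115 m and angle between tray's own z axis and vertical below 0.06 rad), for 0.2 s.
At the end, for the whole second after the job is handed in: Every casting present rests in the blue bin; the tray lies flat with the centre of its red dot within 6 mm (seen from above) of the drill tip and its handle outside the guard; the guard is shut to within 8 mm; all at rest (a casting may still rock slightly) (horizontal distance between mark and drill_tip below 0.006 m and value of joint guard below 0.008 m and angle between tray's own z axis and vertical below 0.06 rad and linear speed of tray below 0.02 m/s and y of tray_handle in the frame of press above 0.09 m and x of casting1 in the frame of bin between -0.09 and 0.09 m and y of casting1 in the frame of bin between -0.075 and 0.075 m and z of each of casting1, casting2, casting3, casting4, casting5, casting6, casting7 in the frame of bin below 0.048 m and linear speed of each of casting1, casting2, casting3, casting4, casting5, casting6, casting7 below 0.08 m/s and x of casting2 in the frame of bin between -0.09 and 0.09 m and y of casting2 in the frame of bin between -0.075 and 0.075 m and x of casting3 in the frame of bin between -0.09 and 0.09 m and y of casting3 in the frame of bin between -0.075 and 0.075 m and x of casting4 in the frame of bin between -0.09 and 0.09 m and y of casting4 in the frame of bin between -0.075 and 0.075 m and x of casting5 in the frame of bin between -0.09 and 0.09 m and y of casting5 in the frame of bin between -0.075 and 0.075 m and x of casting6 in the frame of bin between -0.09 and 0.09 m and y of casting6 in the frame of bin between -0.075 and 0.075 m and x of casting7 in the frame of bin between -0.09 and 0.09 m and y of casting7 in the frame of bin between -0.075 and 0.075 m); the robot touches nothing.
It fails at once if the level is shifted by more than 3 cm (distance of level from where it was at the start of the episode above 0.03 m).
It fails at once if the glue is shifted by more than 3 cm (distance of glue from where it was at the start of the episode above 0.03 m).
It fails at once if the mallet is shifted by more than 3 cm (distance of mallet from where it was at the start of the episode above 0.03 m).
Of casting1, casting2, casting3, casting4 only 2 to 4 are there at a start; the rules pass over those that are not, and their reading is None.
Of casting5, casting6, casting7 only 2 to 3 are there at a start; the rules pass over those that are not, and their reading is None.
At some moment in a run one of tray, casting1, casting2, casting3, casting4, casting5, casting6, casting7 may be knocked a few centimetres aside while the robot is not near it.
It also fails if it takes over 210 s, if anything falls off the work surface, if the arm or the gripper's body presses on something with over 40 N, if the wrist force passes 120 N, or if a joint passes its speed limit or range.

## Robot

A 6-joint arm with a two-finger parallel gripper is mounted at the origin on the work surface. World frame = base frame: x ahead of the robot, y to its left, z up, the work surface at z = 0. Lengths are in m, angles in rad, forces in N, time in s.
With the tool pointing down it reaches from about 0.35 to 0.775 m from the base axis. Payload 5.5 kg.
Tool frame: the origin (TCP) lies between the finger pads; the fingertips stand r.tip_reach ahead of it and the grasp point (between the pads) lies 6 mm ahead of it (r.tip_reach is the distance from the TCP to the fingertips, in m); z points along the fingers, y is the line along which they close (so a half turn about z gives the same grasp; the last joint's range is limited). The gripper opens to 85 mm and grips with 20 to 120 N. Pads are 22 mm wide; open, the fingers measure 114 mm over their backs; the gripper's body (76 mm by 85 mm) begins 54 mm behind the grasp point. The pads swing forward as they close: fully open they stand 13 mm farther back than shut.
Start: joints at [0.977, 0.313, 0.046, 1.304, 0, 1.431], TCP at [0.252, 0.517, 0.256] pointing down, gripper open.
Joint ranges: [-2.76, 2.76], [-0.86, 1.69], [-1.03, 1.26], [-2.2, 2.34], [-1.47, 1.5], [-3.14, 3.14]. Speed limits (rad/s): [2.57, 2.57, 3.14, 3.14, 3.14, 3.14].

## Interface

Orientations are given as a 3x3 rotation matrix whose columns are the frame's x, y, z axes.
In Python, from station import r, snapshot, camera_model, sign_off gives the robot as it stands.
- The arm moves only by the tool servo_tool, never from a script. Its argument "increments" is a list of rows, each an object with "linear": the shift along the tool's x, y, z in cm, a list of three; "delta_rot": the turn, a rotation vector about the tool's x, y, z in rad, a list of three; "fingers": the opening, from 0 (shut) to 1 (fully open). A call has 1 to 12 rows; each row is the pose to reach, as a shift and turn from the pose commanded when the call began, along the tool's axes at that moment; what a row does not reach only later rows make up. A row lasts 1/8 s, in which the tool goes at most 62.5 mm and 10.7 degrees, less where a joint would pass 70% of its speed; a pose out of reach is approached as far as the arm can. A call with a gripper value outside its range is refused whole. The fingers move at their own pace and stop on an object; the grip force is fixed at half the most. Time passes only in rows, so rows that repeat a pose let the fingers close. It gives the time, the measured TCP pose, the force, the opening and the grip force at its end, in the units of the state.
- r.sense(): the state, without advancing time (a new reading comes with each control period).
- snapshot(name): name is "scene" or "top" or "wrist"; returns the picture (400x640x3 uint8, red, green, blue); there is no depth.
- camera_model(name): a dict with "fx", "fy", "cx", "cy" (pixels), "view" (4x4, takes a point from world to camera coordinates). Camera axes: x right, y up, looking along -z (the intrinsics and any distortion apply to the point x, -y, -z); pixel columns grow to the right and rows downward; lengths in m; the calibration is good to about 2 mm. A picture is of the moment at which its call begins: read the wrist's pose just before it. camera_model takes no time and is no camera call; for the wrist camera it gives the pose at the moment of the call.
- sign_off(): hands the job in; it is judged then, once.
The state is a dict: "t": time; "qpos": joint angles; "qvel": joint speeds; "effort": joint torques, N m; "tcp_pos": TCP position; "orientation": TCP orientation; "ft_force": force on the tool from outside, world axes, zero at the start; "wrist_torque": the same for the moment, N m; "finger_gap": finger opening in m; "grasp_force": force on a finger pad.
Only numpy, scipy, OpenCV 4.12 (cv2) and the standard library are available. Lean on these libraries where they do the work, as an engineer would, in place of code of your own. Each camera call takes 0.05 s, during which the arm holds its last target. There are 200 camera calls.

## Working session

There is one attempt and no reset: what is moved stays moved. The work goes in short steps, Python scripts to look and compute and a tool call to move; the robot and the scene stay as the last step left them, time stands still between calls to the robot, and variables do not carry over. Pictures are saved under pics/ and viewed, at most 14 in all, crops included, and the job is handed in when it is done.

Besides the shell and the picture viewer there is one more tool, called after "Call:" as name(argument=value, ...) on one line, values as JSON. servo_tool: Moves the arm, as the interface text tells. Its arguments: {"type":"object","properties":{"increments":{"type":"array"}},"required":["increments"]}

```bash
mkdir -p pics; ls; python3 - <<'E'
from station import r, snapshot, camera_model
import cv2
for n in ("scene","top"):
    im=snapshot(n); cv2.imwrite(f"pics/{n}0.png",im[:,:,::-1]); print(n,camera_model(n))
print(r.sense(), r.tip_reach)
E
```

```text
pics
scene {'fx': 439.39348378607616, 'fy': 439.39348378607616, 'cx': 315.7472499471713, 'cy': 197.83432498885944, 'view': array([[ 0.23460301,  0.97194976, -0.01658573, -0.13074426],
       [-0.71037315,  0.18306231,  0.67960148,  0.32165574],
       [ 0.66357472, -0.1476545 ,  0.73339399, -1.33392436],
       [ 0.        ,  0.        ,  0.        ,  1.        ]])}
top {'fx': 423.39207289913503, 'fy': 423.39207289913503, 'cx': 322.9172820099147, 'cy': 199.96860892791273, 'view': array([[-0.00990285, -0.99994321, -0.0039373 ,  0.02739806],
       [ 0.99153063, -0.01032929,  0.12946165, -0.60777127],
       [-0.12949496, -0.00262192,  0.99157661, -0.86822366],
       [ 0.        ,  0.        ,  0.        ,  1.        ]])}
{'t': 0.1, 'qpos': array([ 9.77404182e-01,  3.13925784e-01,  4.50910611e-02,  1.30360092e+00,
       -4.38096332e-05,  1.43120951e+00]), 'qvel': array([-2.31275567e-04,  2.24136758e-05,  1.75192548e-03,  1.31317461e-03,
        1.79662503e-03,  1.48737026e-04]), 'effort': array([ 2.61488596e-03, -4.81724524e+01,  2.99244297e+01,  1.27030021e-02,
       -1.35779887e-04, -7.13948793e-06]), 'tcp_pos': array([0.25185075, 0.51644601, 0.25549711]), 'orientation': array([[-8.98785333e-01,  4.38388128e-01, -8.80346039e-04],
       [ 4.38388973e-01,  8.98784287e-01, -1.38356913e-03],
       [ 1.84700908e-04, -1.62946563e-03, -9.99998655e-01]]), 'ft_force': array([-0.54583249,  0.25650338,  0.32019003]), 'wrist_torque': array([-0.03085003, -0.01386686,  0.00998272]), 'grasp_force': 0.0, 'finger_gap': 0.08519833384481576} 0.025
```

View pics/top0.png

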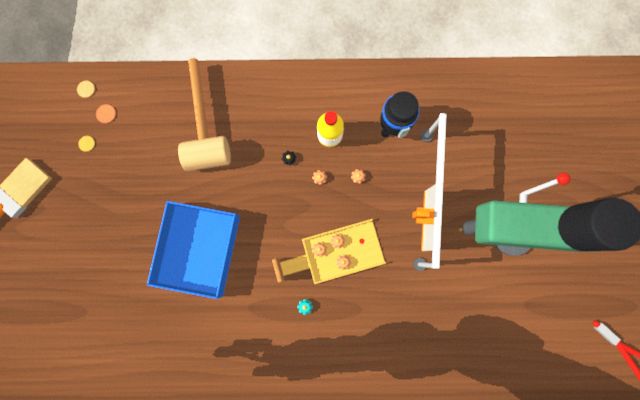

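View pics/scene0.png

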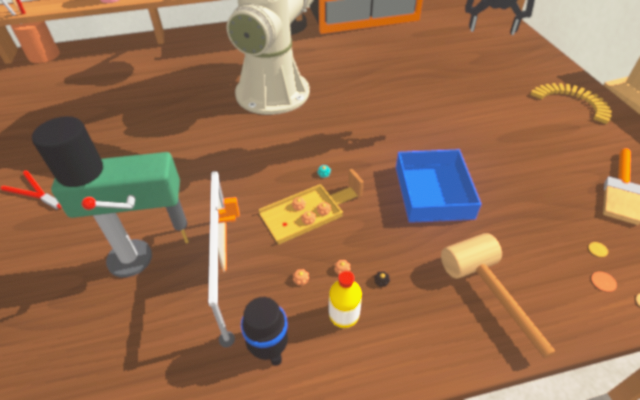

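```bash
cat > h.py <<'E'
import numpy as np, cv2
from station import r, snapshot, camera_model
def proj(n,p,C=None):
    C=C or camera_model(n); p=np.atleast_2d(p); V=np.array(C['view']); q=p@V[:3,:3].T+V[:3,3]
    return np.c_[C['fx']*q[:,0]/-q[:,2]+C['cx'], C['fy']*-q[:,1]/-q[:,2]+C['cy']]
def ray(n,uv,z,C=None):
    C=C or camera_model(n); V=np.array(C['view']); R=V[:3,:3]; o=-R.T@V[:3,3]
    d=R.T@np.array([(uv[0]-C['cx'])/C['fx'],-(uv[1]-C['cy'])/C['fy'],-1.]); return o+d*(z-o[2])/d[2]
def blobs(im,lo,hi,amin=15):
    m=cv2.inRange(cv2.cvtColor(im,cv2.COLOR_RGB2HSV),lo,hi)
    k,_,s,c=cv2.connectedComponentsWithStats(m)
    return [(c[i].round(1).tolist(),int(s[i][4])) for i in range(1,k) if s[i][4]>=amin]
E
python3 - <<'E'
from h import *
t=cv2.imread("pics/top0.png"); s=cv2.imread("pics/scene0.png")
cv2.imwrite("pics/a.png",cv2.resize(t[95:325,255:515],None,fx=2.5,fy=2.5,interpolation=3))
cv2.imwrite("pics/b.png",cv2.resize(s[150:350,70:380],None,fx=2.5,fy=2.5,interpolation=3))
for n,uv,z in [("press drill scene",(185,242),.035),]:
    print(ray("scene",uv,z))
for uv in [(319,177),(358,176)]: print(uv,ray("top",uv,.012))
for uv in [(319,249),(338,241),(344,263)]: print('tray cast',ray("top",uv,.014))
print('dot',ray("top",(362,241),.004))
for uv in [(168,203),(238,211),(219,298),(149,286)]: print('bin',ray("top",uv,.05))
for uv in [(443,116),(436,266)]: print('rail',ray("top",uv,.143))
print('tab',ray("top",(424,214),.159))
for uv in [(276,270)]: print('handle',ray("top",uv,.055))
for uv in [(289,158),(305,307)]: print('fake',ray("top",uv,.012))
for uv in [(331,119),(402,105)]: print('bystander',ray("top",uv,.13))
E
```

```text
[ 0.54402983 -0.27382314  0.035     ]
(319, 177) [0.6632582  0.02950255 0.012     ]
(358, 176) [ 0.66459532 -0.05730853  0.012     ]
tray cast [0.5040404  0.03086238 0.014     ]
tray cast [ 0.52093083 -0.01065312  0.014     ]
tray cast [ 0.47342576 -0.02293812  0.014     ]
dot [ 0.5207302 -0.0637655  0.004    ]
bin [0.60359509 0.34971708 0.05      ]
bin [0.58501097 0.20090974 0.05      ]
bin [0.40533623 0.23716425 0.05      ]
bin [0.43101033 0.38256911 0.05      ]
rail [ 0.75684794 -0.21433981  0.143     ]
rail [ 0.46860671 -0.18791193  0.143     ]
tab [ 0.56429776 -0.16581105  0.159     ]
handle [0.46127112 0.11944117 0.055     ]
fake [0.70718748 0.0963083  0.012     ]
fake [0.38109388 0.06191399 0.012     ]
bystander [0.75753967 0.00339783 0.13      ]
bystander [ 0.78470681 -0.1378977   0.13      ]
```

View pics/a.png

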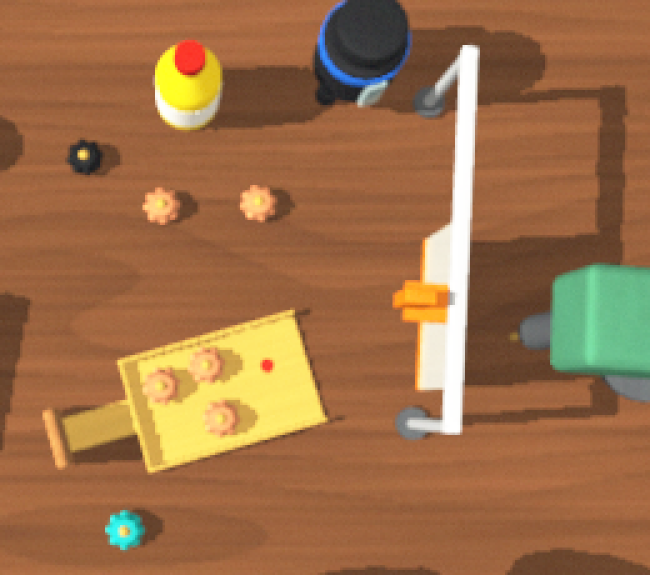

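View pics/b.png

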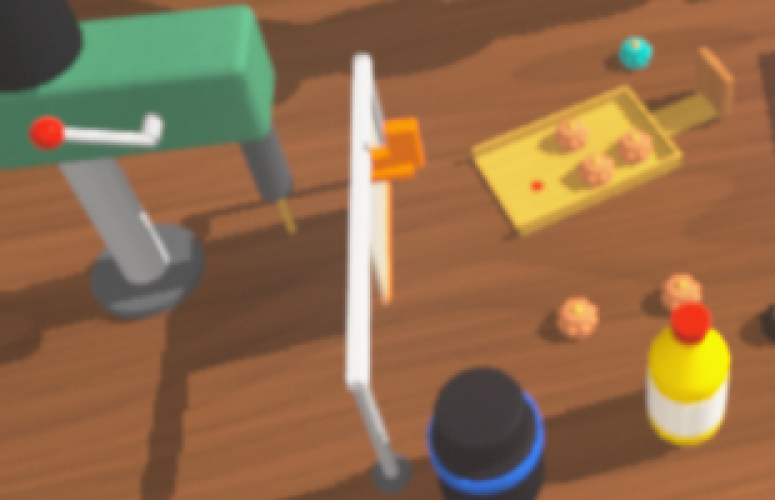

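The top view shows these copper rosettes:
- On the bench at (319,177) and (358,176).
- On the tray at (319,249), (338,241) and (344,263).

The look-alikes are the black one at (289,158) and the turquoise one at (305,307). The colours in the enlarged crop confirm the copper ones are the targets. The drill tip is at about (460,229) in the top view.

```bash
cat >> h.py <<'E'
from scipy.spatial.transform import Rotation as Ro
def Rt(yaw,tilt=0):  # tool x at yaw deg, pointing down; tilt about tool x
    a=np.radians(yaw); x=np.array([np.cos(a),np.sin(a),0]); z=np.array([0,0,-1.])
    return np.c_[x,np.cross(z,x),z]@Ro.from_rotvec([tilt,0,0]).as_matrix()
def inc(p,yaw=None,tilt=0,R=None,s=None):
    s=s or r.sense(); R0=s['orientation']; R=Rt(yaw,tilt) if R is None else R
    print('lin cm',(R0.T@(np.array(p)-s['tcp_pos'])*100).round(2).tolist(),'rot',Ro.from_matrix(R0.T@R).as_rotvec().round(3).tolist())
def drawn(p0,yaw,tilt): pass
E
python3 - <<'E'
from h import *
inc([.663,.030,.15],180)
inc([.663,.030,.027],180)
print('tip top',ray("top",(459.8,229.4),.035),'scene',ray("scene",(187.6,243.2),.035))
# tray corners px in crop a (top of walls/floor)
f=lambda u,v:(u/2.5+255-.3,v/2.5+95-.3)
for n,uv,z in [('dot',(267,366),.004),('lipR top',(295,311),.019),('lipL',(327,419),.019),('backL',(150,472),.019),('backR',(118,360),.019),('hA',(48,410),.055),('hB',(62,468),.055),
 ('cA',(161,205),.012),('cB',(258,202),.012)]: print(n,ray("top",f(*uv),z).round(4))
E
```

```text
lin cm [-58.28, -25.68, 10.58] rot [-0.002, -0.001, -0.454]
lin cm [-58.28, -25.66, 22.88] rot [-0.002, -0.001, -0.454]
tip top [ 0.54227038 -0.27007537  0.035     ] scene [ 0.54850926 -0.2687179   0.035     ]
dot [ 0.5205 -0.0627  0.004 ]
lipR top [ 0.5675 -0.0868  0.019 ]
lipL [ 0.4741 -0.112   0.019 ]
backL [0.4308 0.0406 0.019 ]
backR [0.5265 0.0677 0.019 ]
hA [0.4844 0.1239 0.055 ]
hB [0.437  0.1121 0.055 ]
cA [0.6639 0.0293 0.012 ]
cB [ 0.6657 -0.0571  0.012 ]
```

Call:
servo_tool(increments=[{"linear": [-58.3,-25.7,9.5],"delta_rot": [0,0,-0.454],"fingers": 0.65},{"linear": [-58.3,-25.7,9.5],"delta_rot": [0,0,-0.454],"fingers": 0.65},{"linear": [-58.3,-25.7,9.5],"delta_rot": [0,0,-0.454],"fingers": 0.65},{"linear": [-58.3,-25.7,9.5],"delta_rot": [0,0,-0.454],"fingers": 0.65},{"linear": [-58.3,-25.7,9.5],"delta_rot": [0,0,-0.454],"fingers": 0.65},{"linear": [-58.3,-25.7,9.5],"delta_rot": [0,0,-0.454],"fingers": 0.65},{"linear": [-58.3,-25.7,9.5],"delta_rot": [0,0,-0.454],"fingers": 0.65},{"linear": [-58.3,-25.7,9.5],"delta_rot": [0,0,-0.454],"fingers": 0.65},{"linear": [-58.3,-25.7,9.5],"delta_rot": [0,0,-0.454],"fingers": 0.65},{"linear": [-58.3,-25.7,9.5],"delta_rot": [0,0,-0.454],"fingers": 0.65},{"linear": [-58.3,-25.7,9.5],"delta_rot": [0,0,-0.454],"fingers": 0.65},{"linear": [-58.3,-25.7,9.5],"delta_rot": [0,0,-0.454],"fingers": 0.65}])

```text
t: 1.6
tcp_pos: [0.664, 0.028, 0.1595]
orientation: [[-1.0, 0.003, -0.002], [0.003, 1.0, 0.0], [0.002, 0.0, -1.0]]
ft_force: [-0.1, 0.4, 0.4]
finger_gap: 0.0558
grasp_force: 0.0
```

```bash
python3 - <<'E'
from h import *
C=camera_model("wrist"); im=snapshot("wrist"); cv2.imwrite("pics/w1.png",im[:,:,::-1])
print(proj("wrist",[[.664,.0293,.012],[.6657,-.0571,.012]],C))
for b in blobs(im,(5,90,120),(16,200,255),150): print(b,ray("wrist",b[0],.012,C).round(4))
E
```

```text
[[323.06543217 193.32278963]
 [216.2886186  195.76517955]]
([309.5, 164.5], 153645) [0.6404 0.0187 0.012 ]
([268.3, 8.6], 712) [ 0.5306 -0.0085  0.012 ]
([12.4, 372.1], 1198) [ 0.8398 -0.2678  0.012 ]
([179.1, 386.8], 816) [ 0.858  -0.1108  0.012 ]
([462.5, 386.9], 818) [0.8593 0.1642 0.012 ]
```

View pics/w1.png

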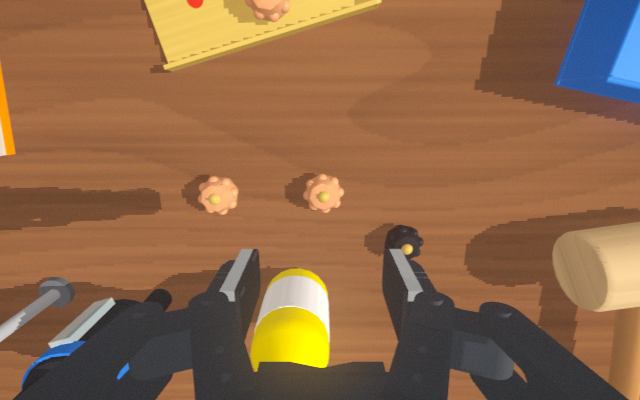

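The wrist view shows the two copper castings at (323,193) and (218,196), where I predicted them. The black look-alike is at (405,242), clear of the fingers' path.

Call:
servo_tool(increments=[{"linear": [0,0.1,6],"delta_rot": [0,0,0],"fingers": 0.65},{"linear": [0,0.1,11],"delta_rot": [0,0,0],"fingers": 0.65},{"linear": [0,0.1,13.3],"delta_rot": [0,0,0],"fingers": 0.65},{"linear": [0,0.1,13.3],"delta_rot": [0,0,0],"fingers": 0.65},{"linear": [0,0.1,13.3],"delta_rot": [0,0,0],"fingers": 0},{"linear": [0,0.1,13.3],"delta_rot": [0,0,0],"fingers": 0},{"linear": [0,0.1,13.3],"delta_rot": [0,0,0],"fingers": 0},{"linear": [0,0.1,13.3],"delta_rot": [0,0,0],"fingers": 0},{"linear": [0,0.1,10],"delta_rot": [0,0,0],"fingers": 0},{"linear": [0,0.1,6],"delta_rot": [0,0,0],"fingers": 0},{"linear": [0,0.1,3],"delta_rot": [0,0,0],"fingers": 0},{"linear": [0,0.1,3],"delta_rot": [0,0,0],"fingers": 0}])

```text
t: 3.15
tcp_pos: [0.6659, 0.031, 0.1355]
orientation: [[-1.0, -0.0, 0.008], [-0.0, 1.0, -0.001], [-0.008, -0.001, -1.0]]
ft_force: [0.4, -0.7, -0.0]
finger_gap: 0.0259
grasp_force: 59.1
```

Call:
servo_tool(increments=[{"linear": [4,6,0],"delta_rot": [0,0,0],"fingers": 0},{"linear": [8,12,0],"delta_rot": [0,0,0],"fingers": 0},{"linear": [12,18,0],"delta_rot": [0,0,0],"fingers": 0},{"linear": [15,23,2],"delta_rot": [0,0,0],"fingers": 0},{"linear": [16,26,5],"delta_rot": [0,0,0],"fingers": 0},{"linear": [16,26,5.5],"delta_rot": [0,0,0],"fingers": 0},{"linear": [16,26,5.5],"delta_rot": [0,0,0],"fingers": 0},{"linear": [16,26,5.5],"delta_rot": [0,0,0],"fingers": 0.65},{"linear": [16,26,5.5],"delta_rot": [0,0,0],"fingers": 0.65},{"linear": [16,26,5.5],"delta_rot": [0,0,0],"fingers": 0.65},{"linear": [16,26,2],"delta_rot": [0,0,0],"fingers": 0.65},{"linear": [16,26,0],"delta_rot": [0,0,0],"fingers": 0.65}])

```text
t: 4.65
tcp_pos: [0.5043, 0.291, 0.133]
orientation: [[-1.0, 0.001, 0.002], [0.001, 1.0, 0.001], [-0.002, 0.001, -1.0]]
ft_force: [-0.5, -0.5, 0.0]
finger_gap: 0.0559
grasp_force: 0.0
```

```bash
python3 - <<'E'
from h import *
im=snapshot("top"); cv2.imwrite("pics/t2.png",im[:,:,::-1])
for b in blobs(im,(5,90,150),(15,190,255),60): print(b,ray("top",b[0],.012).round(4))
inc([.6657,-.0571,.15],180); inc([.6657,-.0571,.027],180)
E
```

```text
([422.6, 86.8], 24057) [ 0.8703 -0.2093  0.012 ]
([194.5, 141.1], 30657) [0.7484 0.3093 0.012 ]
([564.2, 129.7], 1100) [ 0.7656 -0.524   0.012 ]
([211.0, 131.2], 101) [0.771  0.2727 0.012 ]
([468.7, 161.2], 2325) [ 0.6955 -0.3051  0.012 ]
([539.9, 144.5], 808) [ 0.732  -0.4667  0.012 ]
([24.5, 145.6], 146) [0.7422 0.6926 0.012 ]
([64.7, 148.2], 120) [0.7352 0.6014 0.012 ]
([613.9, 151.0], 151) [ 0.7153 -0.6308  0.012 ]
([19.8, 152.6], 169) [0.7261 0.7019 0.012 ]
([557.2, 166.9], 1885) [ 0.6805 -0.5013  0.012 ]
([7.1, 170.2], 169) [0.6861 0.727  0.012 ]
([406.3, 186.5], 324) [ 0.6398 -0.1639  0.012 ]
([516.9, 189.1], 247) [ 0.6314 -0.4082  0.012 ]
([557.6, 187.3], 107) [ 0.6345 -0.4984  0.012 ]
([576.9, 196.1], 133) [ 0.6144 -0.5393  0.012 ]
([540.3, 200.5], 61) [ 0.6054 -0.458   0.012 ]
([149.2, 208.5], 437) [0.5966 0.4049 0.012 ]
([337.0, 240.6], 140) [ 0.5219 -0.0085  0.012 ]
([319.1, 248.9], 141) [0.5043 0.0307 0.012 ]
([610.5, 256.5], 652) [ 0.4816 -0.6004  0.012 ]
([344.1, 337.2], 46120) [ 0.3178 -0.0207  0.012 ]
([344.4, 261.1], 97) [ 0.4775 -0.024   0.012 ]
([398.2, 262.0], 252) [ 0.4744 -0.1405  0.012 ]
([323.7, 314.6], 61) [0.3649 0.0221 0.012 ]
lin cm [-16.05, -34.85, -1.43] rot [0.002, 0.005, -0.001]
lin cm [-15.99, -34.88, 10.87] rot [0.002, 0.005, -0.001]
```

Call:
servo_tool(increments=[{"linear": [-3,-6,0],"delta_rot": [0,0,0],"fingers": 0.65},{"linear": [-6,-12,0],"delta_rot": [0,0,0],"fingers": 0.65},{"linear": [-9,-18,0],"delta_rot": [0,0,0],"fingers": 0.65},{"linear": [-12,-24,0],"delta_rot": [0,0,0],"fingers": 0.65},{"linear": [-15,-30,0],"delta_rot": [0,0,0],"fingers": 0.65},{"linear": [-16,-34.9,0],"delta_rot": [0,0,0],"fingers": 0.65},{"linear": [-16,-34.9,1],"delta_rot": [0,0,0],"fingers": 0.65},{"linear": [-16,-34.9,5],"delta_rot": [0,0,0],"fingers": 0.65},{"linear": [-16,-34.9,9],"delta_rot": [0,0,0],"fingers": 0.65},{"linear": [-16,-34.9,10.8],"delta_rot": [0,0,0],"fingers": 0.65},{"linear": [-16,-34.9,10.8],"delta_rot": [0,0,0],"fingers": 0.4},{"linear": [-16,-34.9,10.8],"delta_rot": [0,0,0],"fingers": 0}])

```text
t: 6.2
tcp_pos: [0.6644, -0.0574, 0.025]
orientation: [[-1.0, -0.001, 0.002], [-0.001, 1.0, -0.0], [-0.002, -0.0, -1.0]]
ft_force: [0.8, -0.0, 2.0]
finger_gap: 0.0276
grasp_force: 60.2
```

Call:
servo_tool(increments=[{"linear": [0,0,0],"delta_rot": [0,0,0],"fingers": 0},{"linear": [0,0,0],"delta_rot": [0,0,0],"fingers": 0},{"linear": [0,0,0],"delta_rot": [0,0,0],"fingers": 0},{"linear": [0,0,-4],"delta_rot": [0,0,0],"fingers": 0},{"linear": [1,2,-10],"delta_rot": [0,0,0],"fingers": 0},{"linear": [4,8,-11],"delta_rot": [0,0,0],"fingers": 0},{"linear": [7,14,-11],"delta_rot": [0,0,0],"fingers": 0},{"linear": [10,20,-11],"delta_rot": [0,0,0],"fingers": 0},{"linear": [13,26,-11],"delta_rot": [0,0,0],"fingers": 0},{"linear": [16,32,-10],"delta_rot": [0,0,0],"fingers": 0},{"linear": [18,36,-8],"delta_rot": [0,0,0],"fingers": 0},{"linear": [18,36,-6],"delta_rot": [0,0,0],"fingers": 0}])

```text
t: 7.7
tcp_pos: [0.4814, 0.306, 0.0837]
orientation: [[-1.0, -0.006, 0.001], [-0.006, 1.0, 0.001], [-0.001, 0.001, -1.0]]
ft_force: [0.4, -1.1, -0.8]
finger_gap: 0.0273
grasp_force: 59.4
```

Call:
servo_tool(increments=[{"linear": [0,0,0],"delta_rot": [0,0,0],"fingers": 0.65},{"linear": [0,0,0],"delta_rot": [0,0,0],"fingers": 0.65},{"linear": [0,0,0],"delta_rot": [0,0,0],"fingers": 0.65},{"linear": [0,0,-6],"delta_rot": [0,0,0],"fingers": 0.65},{"linear": [0,0,-12],"delta_rot": [0,0,0],"fingers": 0.65},{"linear": [-1,-5,-17],"delta_rot": [0,0,0.2],"fingers": 0.65},{"linear": [-2,-10,-18],"delta_rot": [0,0,0.4],"fingers": 0.65},{"linear": [-3,-16,-18],"delta_rot": [0,0,0.6],"fingers": 0.65},{"linear": [-4,-22,-18],"delta_rot": [0,0,0.8],"fingers": 0.65},{"linear": [-5,-28,-18],"delta_rot": [0,0,1.0],"fingers": 0.65},{"linear": [-6,-34,-18],"delta_rot": [0,0,1.2],"fingers": 0.65},{"linear": [-7,-38,-18],"delta_rot": [0,0,1.4],"fingers": 0.65}])

```text
t: 9.2
tcp_pos: [0.5536, -0.0817, 0.2644]
orientation: [[-0.246, 0.969, 0.002], [0.969, 0.246, -0.001], [-0.001, 0.002, -1.0]]
ft_force: [-0.4, 0.0, -0.1]
finger_gap: 0.0557
grasp_force: 0.0
```

```bash
python3 - <<'E'
from h import *
inc([.558,-.163,.26],84.8)
E
```

```text
lin cm [-7.99, -1.57, 0.45] rot [0.002, 0.001, 0.339]
```

Call:
servo_tool(increments=[{"linear": [-4,-0.8,0.2],"delta_rot": [0,0,0.17],"fingers": 0.65},{"linear": [-8,-1.6,0.4],"delta_rot": [0,0,0.339],"fingers": 0.65},{"linear": [-8,-1.6,0.4],"delta_rot": [0,0,0.339],"fingers": 0.65},{"linear": [-8,-1.6,0.4],"delta_rot": [0,0,0.339],"fingers": 0.65}])

```text
t: 9.7
tcp_pos: [0.5582, -0.1598, 0.2598]
orientation: [[0.081, 0.997, 0.001], [0.997, -0.081, 0.0], [0.0, 0.001, -1.0]]
ft_force: [1.5, 0.3, 0.5]
finger_gap: 0.0555
grasp_force: 0.0
```

```bash
python3 - <<'E'
from h import *
C=camera_model("wrist");print(r.sense()['tcp_pos']); im=snapshot("wrist"); cv2.imwrite("pics/w2.png",im[:,:,::-1])
np.save("C2.npy",C,allow_pickle=True)
print(proj("wrist",[[.552,-.163,.159],[.564,-.166,.159],[.757,-.214,.143],[.4686,-.188,.143]],C))
im=snapshot("top"); cv2.imwrite("pics/t3.png",cv2.resize(im[190:310,130:250],None,fx=4,fy=4)[:,:,::-1])
E
```

```text
[ 0.55816168 -0.15977197  0.25980698]
[[312.11400532 215.99466408]
 [330.07975316 218.78637451]
 [590.08223906 251.78177972]
 [204.86781565 248.93519168]]
```

View pics/w2.png

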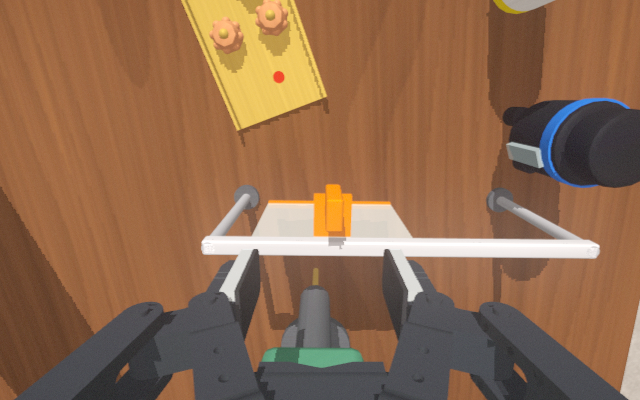

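The wrist view shows the tab's top centred at about (334,208), the rail ends at (206,245) and (594,250), the drill tip at (316,270) and the dot at (279,77).

```bash
python3 - <<'E'
from h import *
C=np.load("C2.npy",allow_pickle=True).item()
for n,uv,z in [('tab',(334,208),.159),('railL',(203,246),.137),('railR',(597,250),.137),('tip',(316,271),.035),('dot',(279,77),.004)]: print(n,ray("wrist",uv,z,C).round(4))
p=ray("wrist",(334,208),.159,C)
inc([p[0],p[1],.154],84.8)
E
```

```text
tab [ 0.5672 -0.1585  0.159 ]
railL [ 0.4652 -0.188   0.137 ]
railR [ 0.767  -0.2162  0.137 ]
tip [ 0.5437 -0.2711  0.035 ]
dot [ 0.5228 -0.0625  0.004 ]
lin cm [0.08, 0.88, 10.58] rot [0.001, -0.0, 0.011]
```

Call:
servo_tool(increments=[{"linear": [-0.3,0.9,5],"delta_rot": [0,0,0.01],"fingers": 0.65},{"linear": [-0.3,0.9,9],"delta_rot": [0,0,0.01],"fingers": 0.65},{"linear": [-0.3,0.9,10.5],"delta_rot": [0,0,0.01],"fingers": 0.65},{"linear": [-0.3,0.9,10.5],"delta_rot": [0,0,0.01],"fingers": 0.65},{"linear": [-0.3,0.9,10.5],"delta_rot": [0,0,0.01],"fingers": 0},{"linear": [-0.3,0.9,10.5],"delta_rot": [0,0,0.01],"fingers": 0},{"linear": [-0.3,0.9,10.5],"delta_rot": [0,0,0.01],"fingers": 0},{"linear": [-0.3,0.9,10.5],"delta_rot": [0,0,0.01],"fingers": 0},{"linear": [-0.3,0.9,10.5],"delta_rot": [0,0,0.01],"fingers": 0},{"linear": [-0.3,0.9,10.5],"delta_rot": [0,0,0.01],"fingers": 0}])

```text
t: 11.05
tcp_pos: [0.568, -0.1632, 0.156]
orientation: [[0.09, 0.996, 0.003], [0.996, -0.09, -0.001], [-0.001, 0.003, -1.0]]
ft_force: [-0.4, 0.8, 5.7]
finger_gap: 0.0107
grasp_force: 59.3
```

Call:
servo_tool(increments=[{"linear": [0,1.5,0],"delta_rot": [0,0,0],"fingers": 0},{"linear": [0,3,0],"delta_rot": [0,0,0],"fingers": 0},{"linear": [0,4.5,0],"delta_rot": [0,0,0],"fingers": 0},{"linear": [0,6,0],"delta_rot": [0,0,0],"fingers": 0},{"linear": [0,7.5,0],"delta_rot": [0,0,0],"fingers": 0},{"linear": [0,9,0],"delta_rot": [0,0,0],"fingers": 0},{"linear": [0,10,0],"delta_rot": [0,0,0],"fingers": 0},{"linear": [0,11,0],"delta_rot": [0,0,0],"fingers": 0},{"linear": [0,11.5,0],"delta_rot": [0,0,0],"fingers": 0},{"linear": [0,11.5,0],"delta_rot": [0,0,0],"fingers": 0}])

```text
t: 12.3
tcp_pos: [0.6826, -0.1739, 0.156]
orientation: [[0.091, 0.996, 0.003], [0.996, -0.091, -0.001], [-0.001, 0.003, -1.0]]
ft_force: [-0.1, -0.1, 4.7]
finger_gap: 0.0108
grasp_force: 59.4
```

Call:
servo_tool(increments=[{"linear": [0,0.2,0],"delta_rot": [0,0,0],"fingers": 0},{"linear": [0,0.4,0],"delta_rot": [0,0,0],"fingers": 0},{"linear": [0,0.5,0],"delta_rot": [0,0,0],"fingers": 0},{"linear": [0,0.5,0],"delta_rot": [0,0,0],"fingers": 0}])

```text
t: 12.8
tcp_pos: [0.6829, -0.1739, 0.156]
orientation: [[0.091, 0.996, -0.006], [0.996, -0.091, -0.0], [-0.001, -0.006, -1.0]]
ft_force: [-15.1, 1.3, 11.7]
finger_gap: 0.0107
grasp_force: 60.4
```

Call:
servo_tool(increments=[{"linear": [0,0,0],"delta_rot": [0,0,0],"fingers": 0.4},{"linear": [0,0,0],"delta_rot": [0,0,0],"fingers": 0.4},{"linear": [0,0,0],"delta_rot": [0,0,0],"fingers": 0.4},{"linear": [0,0,-6],"delta_rot": [0,0,0],"fingers": 0.6},{"linear": [2,-1,-9],"delta_rot": [0,0,0],"fingers": 0.6},{"linear": [7,-4,-9],"delta_rot": [0,0,-0.2],"fingers": 0.6},{"linear": [12,-8,-9],"delta_rot": [0,0,-0.4],"fingers": 0.6},{"linear": [17,-12,-9],"delta_rot": [0,0,-0.6],"fingers": 0.6},{"linear": [22,-16,-9],"delta_rot": [0,0,-0.8],"fingers": 0.6},{"linear": [27,-20,-9],"delta_rot": [0,0,-1.0],"fingers": 0.6},{"linear": [27,-22,-9],"delta_rot": [0,0,-1.2],"fingers": 0.6},{"linear": [27,-24,-9],"delta_rot": [0,0,-1.4],"fingers": 0.6}])

```text
t: 14.3
tcp_pos: [0.4711, 0.1181, 0.2445]
orientation: [[-0.943, 0.334, 0.001], [0.334, 0.943, 0.0], [-0.001, 0.0, -1.0]]
ft_force: [0.1, 0.1, 0.4]
finger_gap: 0.0509
grasp_force: 0.0
```

```bash
python3 - <<'E'
from h import *
inc([.462,.118,.16],195.3)
E
```

```text
lin cm [0.85, -0.32, 8.45] rot [0.0, 0.001, -0.607]
```

Call:
servo_tool(increments=[{"linear": [0.8,-0.3,4],"delta_rot": [0,0,-0.18],"fingers": 0.6},{"linear": [0.8,-0.3,6],"delta_rot": [0,0,-0.36],"fingers": 0.6},{"linear": [0.8,-0.3,7],"delta_rot": [0,0,-0.54],"fingers": 0.6},{"linear": [0.8,-0.3,7],"delta_rot": [0,0,-0.607],"fingers": 0.6},{"linear": [0.8,-0.3,7],"delta_rot": [0,0,-0.607],"fingers": 0.6}])

```text
t: 14.92
tcp_pos: [0.4637, 0.1168, 0.1743]
orientation: [[-0.967, -0.255, 0.0], [-0.255, 0.967, 0.0], [-0.0, 0.0, -1.0]]
ft_force: [-0.8, -0.3, 0.2]
finger_gap: 0.0512
grasp_force: 0.0
```

```bash
python3 - <<'E'
from h import *
C=camera_model("wrist");print(r.sense()['tcp_pos']); im=snapshot("wrist"); cv2.imwrite("pics/w3.png",im[:,:,::-1])
np.save("C3.npy",C,allow_pickle=True)
print(proj("wrist",[[.462,.118,.055],[.5217,-.0626,.004]],C))
E
```

```text
[0.46366871 0.11683925 0.17425729]
[[323.5680022  201.69278595]
 [107.35314274 197.821369  ]]
```

View pics/w3.png

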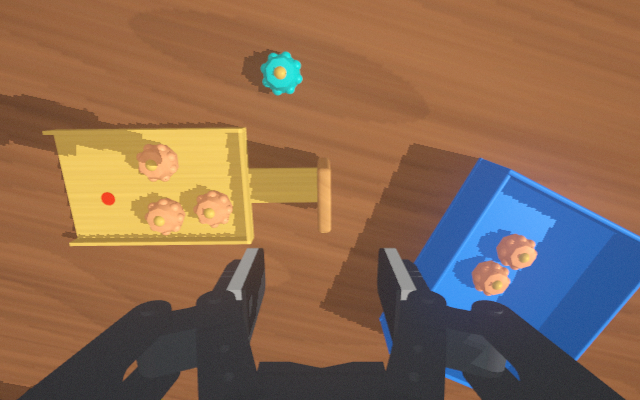

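The wrist view shows the handle plate at (324,195) and the tray square to the gripper. The red dot is at (108,198), three castings are on the tray, and two castings are already in the bin at (517,252) and (491,278).

Call:
servo_tool(increments=[{"linear": [0.4,0.1,5],"delta_rot": [0,0,0],"fingers": 0.6},{"linear": [0.4,0.1,10],"delta_rot": [0,0,0],"fingers": 0.6},{"linear": [0.4,0.1,13],"delta_rot": [0,0,0],"fingers": 0.6},{"linear": [0.4,0.1,13.7],"delta_rot": [0,0,0],"fingers": 0.6},{"linear": [0.4,0.1,13.7],"delta_rot": [0,0,0],"fingers": 0.3},{"linear": [0.4,0.1,13.7],"delta_rot": [0,0,0],"fingers": 0},{"linear": [0.4,0.1,13.7],"delta_rot": [0,0,0],"fingers": 0},{"linear": [0.4,0.1,13.7],"delta_rot": [0,0,0],"fingers": 0},{"linear": [0.4,0.1,13.7],"delta_rot": [0,0,0],"fingers": 0},{"linear": [0.4,0.1,13.7],"delta_rot": [0,0,0],"fingers": 0},{"linear": [0.4,0.1,13.5],"delta_rot": [0,0,0],"fingers": 0},{"linear": [0.4,0.1,13.2],"delta_rot": [0,0,0],"fingers": 0}])

```text
t: 16.48
tcp_pos: [0.4585, 0.1167, 0.0421]
orientation: [[-0.967, -0.255, -0.002], [-0.255, 0.967, 0.0], [0.002, 0.001, -1.0]]
ft_force: [-0.2, -1.1, -4.4]
finger_gap: 0.0093
grasp_force: 58.3
```

Call:
servo_tool(increments=[{"linear": [0,0,-0.8],"delta_rot": [0.03,0,0],"fingers": 0},{"linear": [0,0,-2],"delta_rot": [0.06,0,0],"fingers": 0},{"linear": [0,0,-3.5],"delta_rot": [0.08,0,0],"fingers": 0},{"linear": [0,0,-5.5],"delta_rot": [0.1,0,0],"fingers": 0},{"linear": [0,0,-7.5],"delta_rot": [0.1,0,0],"fingers": 0},{"linear": [0,0,-9.5],"delta_rot": [0.1,0,0],"fingers": 0},{"linear": [0,0.5,-11],"delta_rot": [0.1,0,0],"fingers": 0},{"linear": [-0.3,1.2,-12],"delta_rot": [0.1,0,0],"fingers": 0},{"linear": [-0.6,2.5,-12.5],"delta_rot": [0.1,0,0],"fingers": 0},{"linear": [-0.9,4.2,-12.5],"delta_rot": [0.1,0,0],"fingers": 0},{"linear": [-1.2,5.7,-12.5],"delta_rot": [0.1,0,0],"fingers": 0},{"linear": [-1.3,6.2,-12.5],"delta_rot": [0.1,0,0],"fingers": 0}])

```text
t: 17.98
tcp_pos: [0.4557, 0.1812, 0.1667]
orientation: [[-0.966, -0.256, 0.025], [-0.257, 0.962, -0.097], [0.001, -0.1, -0.995]]
ft_force: [0.0, 0.3, -4.3]
finger_gap: 0.0093
grasp_force: 58.8
```

```bash
python3 - <<'E'
from h import *
im=snapshot("scene"); cv2.imwrite("pics/s4.png",im[100:350,150:550,::-1].copy())
inc([.4374,.5434,.16],195.3,.1)
E
```

```text
lin cm [-7.54, 35.35, -2.87] rot [0.0, -0.002, -0.007]
```

View pics/s4.png

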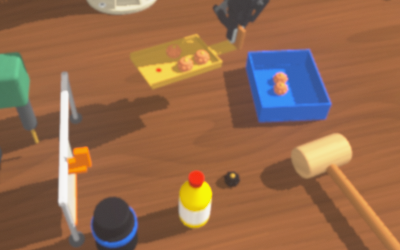

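The tray is held with its three castings on it at crop pixels (173,50), (185,64) and (202,57), and two castings are in the bin. The guard tab has moved to the open end.

Call:
servo_tool(increments=[{"linear": [-0.2,1,-0.1],"delta_rot": [0,0,0],"fingers": 0},{"linear": [-0.7,3.2,-0.3],"delta_rot": [0,0,0],"fingers": 0},{"linear": [-1.4,6.5,-0.5],"delta_rot": [0,0,0],"fingers": 0},{"linear": [-2.3,10.5,-0.8],"delta_rot": [0,0,0],"fingers": 0},{"linear": [-3.2,15,-1.2],"delta_rot": [0,0,0],"fingers": 0},{"linear": [-4.2,19.5,-1.6],"delta_rot": [0,0,0],"fingers": 0},{"linear": [-5.2,24,-2],"delta_rot": [0,0,0],"fingers": 0},{"linear": [-6,28.2,-2.3],"delta_rot": [0,0,0],"fingers": 0},{"linear": [-6.8,31.8,-2.6],"delta_rot": [0,0,0],"fingers": 0},{"linear": [-7.3,34.2,-2.8],"delta_rot": [0,0,0],"fingers": 0},{"linear": [-7.5,35.2,-2.9],"delta_rot": [0,0,0],"fingers": 0},{"linear": [-7.5,35.4,-2.9],"delta_rot": [0,0,0],"fingers": 0}])

```text
t: 19.52
tcp_pos: [0.4379, 0.5425, 0.1603]
orientation: [[-0.967, -0.254, 0.025], [-0.255, 0.962, -0.097], [0.0, -0.1, -0.995]]
ft_force: [-0.7, -0.7, -3.6]
finger_gap: 0.0095
grasp_force: 58.9
```

Call:
servo_tool(increments=[{"linear": [0,0,0],"delta_rot": [0,0,0],"fingers": 0},{"linear": [0,0,0],"delta_rot": [0,0,0],"fingers": 0},{"linear": [0,0,1],"delta_rot": [-0.03,0,0],"fingers": 0},{"linear": [0,0.2,2.5],"delta_rot": [-0.06,0,0],"fingers": 0},{"linear": [0,0.3,3.6],"delta_rot": [-0.1,0,0],"fingers": 0},{"linear": [0,0.3,3.6],"delta_rot": [-0.1,0,0],"fingers": 0},{"linear": [0,0.3,3.6],"delta_rot": [-0.1,0,0],"fingers": 0}])

```text
t: 20.4
tcp_pos: [0.4385, 0.5417, 0.1255]
orientation: [[-0.967, -0.255, 0.001], [-0.255, 0.967, -0.0], [-0.001, -0.0, -1.0]]
ft_force: [0.6, 0.0, -2.4]
finger_gap: 0.0089
grasp_force: 59.1
```

```bash
python3 - <<'E'
from h import *
inc([.4374,.5434,.121],195.3,0); s=r.sense(); print(s['qpos'])
im=snapshot("top"); cv2.imwrite("pics/t5.png",im[150:350,60:380,::-1].copy())
E
```

```text
lin cm [0.06, 0.19, 0.45] rot [-0.0, 0.001, -0.009]
[ 7.75476937e-01  6.07470177e-01  1.83731579e-01  1.14651054e+00
 -6.06327778e-04  5.17796975e-01]
```

View pics/t5.png

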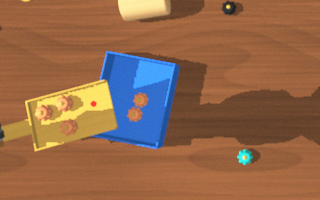

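The lip is over the bin, with its middle at about (112,103) in the crop. Next I tilt the tray about the lip.

Call:
servo_tool(increments=[{"linear": [0,-0.5,-2.2],"delta_rot": [-0.1,0,0],"fingers": 0},{"linear": [0,-1.2,-4.4],"delta_rot": [-0.2,0,0],"fingers": 0},{"linear": [0,-2.1,-6.5],"delta_rot": [-0.3,0,0],"fingers": 0},{"linear": [0,-3.2,-8.5],"delta_rot": [-0.4,0,0],"fingers": 0},{"linear": [0,-4.5,-10.4],"delta_rot": [-0.5,0,0],"fingers": 0},{"linear": [0,-6,-12.1],"delta_rot": [-0.6,0,0],"fingers": 0},{"linear": [0,-7.6,-13.6],"delta_rot": [-0.7,0,0],"fingers": 0},{"linear": [0,-9.4,-15.1],"delta_rot": [-0.8,0,0],"fingers": 0},{"linear": [0,-11.3,-16.3],"delta_rot": [-0.9,0,0],"fingers": 0},{"linear": [0,-11.3,-16.3],"delta_rot": [-0.9,0,0],"fingers": 0},{"linear": [0,-11.3,-16.3],"delta_rot": [-0.9,0,0],"fingers": 0},{"linear": [0,-11.3,-16.3],"delta_rot": [-0.9,0,0],"fingers": 0}])

```text
t: 21.95
tcp_pos: [0.4665, 0.4335, 0.288]
orientation: [[-0.966, -0.161, -0.201], [-0.257, 0.601, 0.757], [-0.001, 0.783, -0.622]]
ft_force: [0.3, -0.4, -2.5]
finger_gap: 0.0093
grasp_force: 59.5
```

```bash
python3 - <<'E'
from h import *
a=snapshot("top")[150:350,60:380]; b=snapshot("scene")[100:300,300:620]
cv2.imwrite("pics/t6.png",cv2.resize(np.vstack([a,b]),None,fx=1.5,fy=1.5)[:,:,::-1])
E
```

```text
(no output)
```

View pics/t6.png

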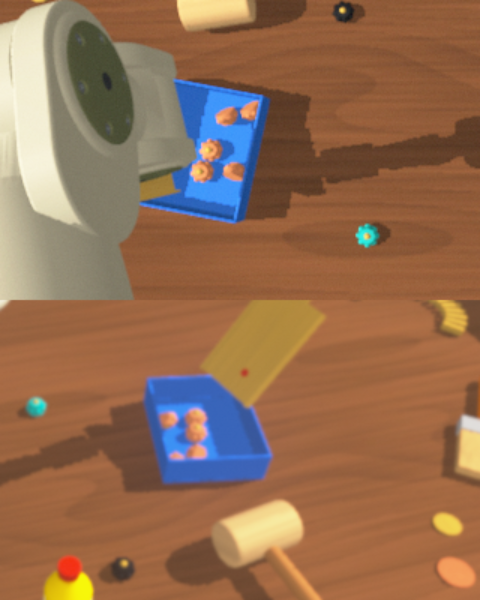

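All five castings lie in the bin and the tray is empty. Next I level the tray and carry it back.

```bash
python3 - <<'E'
from h import *
s=r.sense()
inc([.4385,.5417,.19],195.3,0,s=s)
# after: final press alignment, approach start and target
e=np.array([-.0931,-.9957]); n=np.array([-e[1],e[0]])  # tray x, y dirs at goal (yaw -95.3)
tip=np.array([.5437,-.2707])
for d in (.2,.0):
    m=tip-d*e; h=m-.190*e-.010*n; print(d,h)
E
```

```text
lin cm [-0.08, -0.72, 14.84] rot [0.899, 0.004, -0.006]
0.2 [0.570052 0.118554]
0.0 [ 0.551432 -0.080586]
```

Call:
servo_tool(increments=[{"linear": [0,-1,1],"delta_rot": [0.08,0,0],"fingers": 0},{"linear": [0,-0.7,3],"delta_rot": [0.2,0,0],"fingers": 0},{"linear": [0,-0.7,5.5],"delta_rot": [0.35,0,0],"fingers": 0},{"linear": [0,-0.7,8],"delta_rot": [0.5,0,0],"fingers": 0},{"linear": [0,-0.7,10.5],"delta_rot": [0.65,0,0],"fingers": 0},{"linear": [0,-0.7,13],"delta_rot": [0.8,0,0],"fingers": 0},{"linear": [0,-0.7,14.8],"delta_rot": [0.9,0,0],"fingers": 0},{"linear": [0,-0.7,14.8],"delta_rot": [0.9,0,0],"fingers": 0},{"linear": [0,-0.7,14.8],"delta_rot": [0.9,0,0],"fingers": 0}])

```text
t: 23.18
tcp_pos: [0.438, 0.5409, 0.1901]
orientation: [[-0.967, -0.256, -0.001], [-0.256, 0.967, 0.001], [0.0, 0.001, -1.0]]
ft_force: [0.6, -0.3, -2.8]
finger_gap: 0.009
grasp_force: 59.3
```

```bash
python3 - <<'E'
from h import *
inc([.570,.1186,.12],174.7)
E
```

```text
lin cm [-1.94, -44.21, 6.96] rot [0.001, -0.0, 0.352]
```

Call:
servo_tool(increments=[{"linear": [-0.1,-2,0],"delta_rot": [0,0,0.02],"fingers": 0},{"linear": [-0.3,-6,0],"delta_rot": [0,0,0.05],"fingers": 0},{"linear": [-0.5,-11,0],"delta_rot": [0,0,0.09],"fingers": 0},{"linear": [-0.7,-16,0],"delta_rot": [0,0,0.13],"fingers": 0},{"linear": [-1,-21,0],"delta_rot": [0,0,0.17],"fingers": 0},{"linear": [-1.2,-26,0],"delta_rot": [0,0,0.21],"fingers": 0},{"linear": [-1.4,-31,0],"delta_rot": [0,0,0.25],"fingers": 0},{"linear": [-1.6,-36,0],"delta_rot": [0,0,0.29],"fingers": 0},{"linear": [-1.8,-40,2],"delta_rot": [0,0,0.33],"fingers": 0},{"linear": [-1.9,-43,4],"delta_rot": [0,0,0.352],"fingers": 0},{"linear": [-1.9,-44.2,7],"delta_rot": [0,0,0.352],"fingers": 0},{"linear": [-1.9,-44.2,9],"delta_rot": [0,0,0.352],"fingers": 0}])

```text
t: 24.68
tcp_pos: [0.5696, 0.1153, 0.1002]
orientation: [[-0.995, 0.098, 0.001], [0.098, 0.995, 0.001], [-0.001, 0.001, -1.0]]
ft_force: [0.4, 1.0, -2.2]
finger_gap: 0.0094
grasp_force: 59.4
```

Call:
servo_tool(increments=[{"linear": [0,0,2],"delta_rot": [0,0,0],"fingers": 0},{"linear": [0,0,4],"delta_rot": [0,0,0],"fingers": 0},{"linear": [0,0,5.2],"delta_rot": [0,0,0],"fingers": 0},{"linear": [0,0,5.7],"delta_rot": [0,0,0],"fingers": 0},{"linear": [0,0,5.9],"delta_rot": [0,0,0],"fingers": 0},{"linear": [0,0,5.9],"delta_rot": [0,0,0],"fingers": 0}])

```text
t: 25.42
tcp_pos: [0.5702, 0.1181, 0.0418]
orientation: [[-0.996, 0.094, 0.001], [0.094, 0.996, 0.0], [-0.001, 0.0, -1.0]]
ft_force: [0.2, -0.6, -2.7]
finger_gap: 0.0093
grasp_force: 59.3
```

```bash
python3 - <<'E'
from h import *
inc([.570,.1186,.038],174.7)
im=snapshot("top"); cv2.imwrite("pics/t7.png",cv2.resize(im[150:350,250:510],None,fx=3,fy=3,interpolation=3)[:,:,::-1])
m=cv2.inRange(cv2.cvtColor(im,cv2.COLOR_RGB2HSV),(0,200,150),(4,255,255)); 
for b in blobs(im,(0,200,150),(4,255,255),4): print(b,ray("top",b[0],.004).round(4))
E
```

```text
lin cm [0.02, 0.05, 0.38] rot [0.0, 0.001, -0.001]
([330.5, 117.5], 128) [0.8027 0.0021 0.004 ]
([563.1, 178.3], 117) [ 0.656  -0.5168  0.004 ]
([365.6, 221.5], 11) [ 0.5636 -0.0727  0.004 ]
([595.7, 323.2], 29) [ 0.3404 -0.5603  0.004 ]
([629.3, 355.9], 252) [ 0.2724 -0.6251  0.004 ]
```

View pics/t7.png

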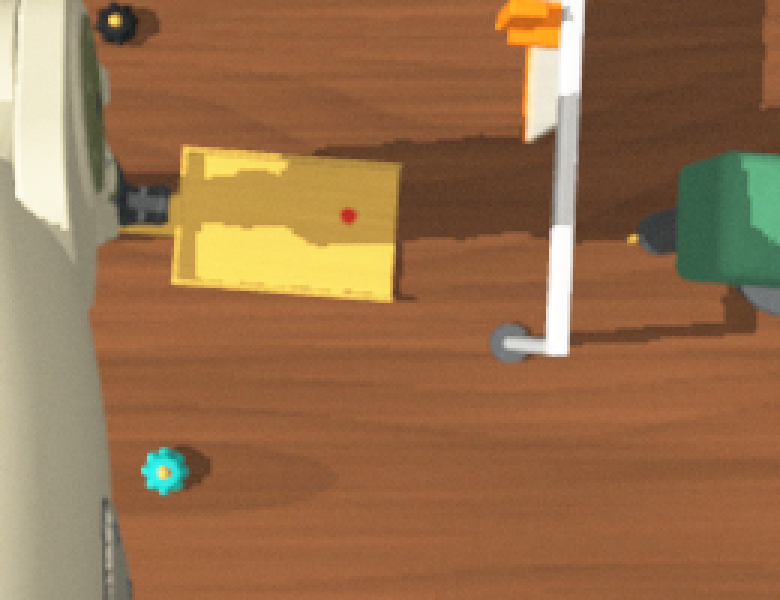

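The dot is at (366,221) in the top view, within 2 mm of where I planned it. The lane to the bit at (460,229) is clear, with the guard out of the way. I'll lower the last 4 mm and slide.

Call:
servo_tool(increments=[{"linear": [0,0,0.2],"delta_rot": [0,0,0],"fingers": 0},{"linear": [0,0,0.4],"delta_rot": [0,0,0],"fingers": 0},{"linear": [0,0,0.5],"delta_rot": [0,0,0],"fingers": 0},{"linear": [0,0,0.5],"delta_rot": [0,0,0],"fingers": 0}])

```text
t: 25.98
tcp_pos: [0.5702, 0.1182, 0.0389]
orientation: [[-0.996, 0.093, 0.002], [0.093, 0.996, -0.0], [-0.002, 0.0, -1.0]]
ft_force: [-6.2, 0.4, 15.1]
finger_gap: 0.0092
grasp_force: 62.0
```

Call:
servo_tool(increments=[{"linear": [0,0,-0.2],"delta_rot": [0,0,0],"fingers": 0},{"linear": [0,-2,-0.2],"delta_rot": [0,0,0],"fingers": 0},{"linear": [0,-4,-0.2],"delta_rot": [0,0,0],"fingers": 0},{"linear": [0,-6,-0.2],"delta_rot": [0,0,0],"fingers": 0},{"linear": [0,-8,-0.2],"delta_rot": [0,0,0],"fingers": 0},{"linear": [0,-10,-0.2],"delta_rot": [0,0,0],"fingers": 0},{"linear": [0,-12,-0.2],"delta_rot": [0,0,0],"fingers": 0},{"linear": [0,-14,-0.2],"delta_rot": [0,0,0],"fingers": 0},{"linear": [0,-15.5,-0.2],"delta_rot": [0,0,0],"fingers": 0},{"linear": [0,-16.5,-0.2],"delta_rot": [0,0,0],"fingers": 0},{"linear": [0,-17,-0.2],"delta_rot": [0,0,0],"fingers": 0},{"linear": [0,-17,-0.2],"delta_rot": [0,0,0],"fingers": 0}])

```text
t: 27.48
tcp_pos: [0.554, -0.0531, 0.0389]
orientation: [[-0.995, 0.095, 0.001], [0.095, 0.995, -0.0], [-0.001, -0.0, -1.0]]
ft_force: [-0.4, 1.9, 6.3]
finger_gap: 0.0093
grasp_force: 60.7
```

```bash
python3 - <<'E'
from h import *
inc([.5514,-.0806,.039],174.7)
for n in ("top","scene"):
    im=snapshot(n)
    for b in blobs(im,(0,180,110),(5,255,255),4): print(n,b,ray(n,b[0],.004).round(4))
    print(proj(n,[.5437,-.2707,.035]))
    cv2.imwrite(f"pics/{n}8.png",im[:,:,::-1])
E
```

```text
lin cm [0.0, -2.77, -0.01] rot [-0.0, 0.001, -0.003]
top ([330.5, 117.4], 136) [0.8029 0.0021 0.004 ]
top ([562.9, 178.3], 129) [ 0.656  -0.5164  0.004 ]
top ([443.5, 228.3], 14) [ 0.5468 -0.2442  0.004 ]
top ([595.8, 323.2], 32) [ 0.3404 -0.5605  0.004 ]
top ([629.5, 356.8], 351) [ 0.2706 -0.6253  0.004 ]
[[460.05834329 228.72652144]]
scene ([20.3, 6.2], 38) [-0.8572 -0.8826  0.004 ]
scene ([25.5, 187.8], 365) [ 0.2545 -0.6513  0.004 ]
scene ([88.4, 202.6], 114) [ 0.3444 -0.4964  0.004 ]
scene ([58.8, 206.0], 6) [ 0.3384 -0.5628  0.004 ]
scene ([202.5, 249.5], 4) [ 0.5478 -0.2446  0.004 ]
scene ([345.7, 277.8], 181) [0.6892 0.0298 0.004 ]
[[186.5302541  241.57664174]]
```

Call:
servo_tool(increments=[{"linear": [0,-0.8,0],"delta_rot": [0,0,0],"fingers": 0},{"linear": [0,-1.6,0],"delta_rot": [0,0,0],"fingers": 0},{"linear": [0,-2.3,0],"delta_rot": [0,0,0],"fingers": 0},{"linear": [0,-2.65,0],"delta_rot": [0,0,0],"fingers": 0},{"linear": [0,-2.65,0],"delta_rot": [0,0,0],"fingers": 0},{"linear": [0,-2.65,0],"delta_rot": [0,0,0],"fingers": 0}])

```text
t: 28.32
tcp_pos: [0.5515, -0.079, 0.0389]
orientation: [[-0.995, 0.095, 0.001], [0.095, 0.995, -0.0], [-0.001, 0.0, -1.0]]
ft_force: [-0.5, 2.9, 6.5]
finger_gap: 0.0093
grasp_force: 60.7
```

```bash
python3 - <<'E'
from h import *
print(r.sense()['tcp_pos'])
A=[]
for n,(u,v) in (("top",(455,229)),("scene",(190,245)),("wrist",None or (0,0))):
    C=camera_model(n); im=snapshot(n)
    if n=="wrist": u,v=proj(n,[.5437,-.2707,.02],C)[0]; print(u,v); u=int(np.clip(u,26,613)); v=int(np.clip(v,26,373))
    for b in blobs(im,(0,150,90),(6,255,255),4):
        w=ray(n,b[0],.004,C)
        if np.hypot(*(w[:2]-[.545,-.27]))<.03: print(n,b,w.round(4))
    A.append(cv2.resize(im[v-26:v+26,u-26:u+26],(266,266),interpolation=3))
cv2.imwrite("pics/c9.png",np.hstack(A)[:,:,::-1])
E
```

```text
[ 0.55148836 -0.07899628  0.03890538]
scene ([190.0, 251.3], 7) [ 0.546  -0.2707  0.004 ]
-100.45116077988507 290.4883433782186
```

View pics/c9.png

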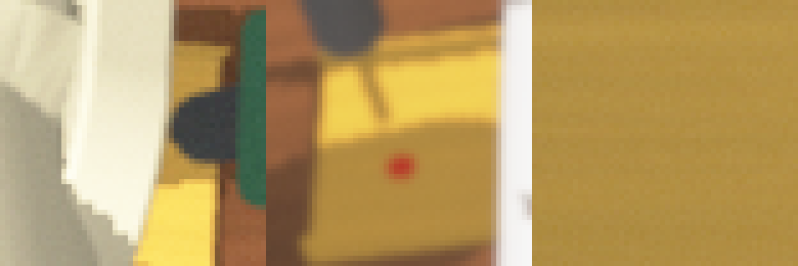

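The scene panel shows the drill tip at about (187.5,243) and the dot at about (190.4,251.5). With the calibration these agree to within about 2 mm. I'll release and back off.

Call:
servo_tool(increments=[{"linear": [0,0,-0.1],"delta_rot": [0,0,0],"fingers": 0},{"linear": [0,0,-0.1],"delta_rot": [0,0,0],"fingers": 0.35},{"linear": [0,0,-0.1],"delta_rot": [0,0,0],"fingers": 0.35},{"linear": [0,0,-0.1],"delta_rot": [0,0,0],"fingers": 0.35},{"linear": [0,0,-2],"delta_rot": [0,0,0],"fingers": 0.35},{"linear": [0,0,-6],"delta_rot": [0,0,0],"fingers": 0.35},{"linear": [0,0,-11],"delta_rot": [0,0,0],"fingers": 0.35},{"linear": [0,0,-16],"delta_rot": [0,0,0],"fingers": 0.5},{"linear": [0,0,-22],"delta_rot": [0,0,0.1],"fingers": 0.5},{"linear": [0,0,-22],"delta_rot": [0,0,0.25],"fingers": 0.5}])

```text
t: 29.72
tcp_pos: [0.5538, -0.0783, 0.2639]
orientation: [[-0.94, 0.341, 0.009], [0.341, 0.94, -0.003], [-0.01, 0.0, -1.0]]
ft_force: [0.7, -0.2, -0.4]
finger_gap: 0.043
grasp_force: 0.0
```

```bash
python3 - <<'E'
from h import *
inc([.6829,-.1739,.25],84.8)
C=camera_model("wrist"); im=snapshot("wrist"); A=[im]
a=snapshot("top"); 
cv2.imwrite("pics/c10.png",np.hstack([cv2.resize(im,(520,325)),cv2.resize(a[190:270,420:485],(264,325),interpolation=3)])[:,:,::-1])
for b in blobs(im,(0,150,90),(6,255,255),4): print(b,ray("wrist",b[0],.004,C).round(4))
for b in blobs(a,(0,150,90),(6,255,255),4): print('top',b,ray("top",b[0],.004).round(4))
print(proj("wrist",[.5437,-.2707,.035],C))
E
```

```text
lin cm [-15.38, -4.58, 1.54] rot [0.007, 0.008, 1.313]
([491.8, 362.8], 22) [0.8905 0.0463 0.004 ]
top ([330.5, 117.4], 138) [0.8029 0.0021 0.004 ]
top ([595.6, 323.3], 35) [ 0.3402 -0.5601  0.004 ]
top ([629.4, 357.0], 377) [ 0.2702 -0.6251  0.004 ]
[[151.02311792 220.93345336]]
```

View pics/c10.png

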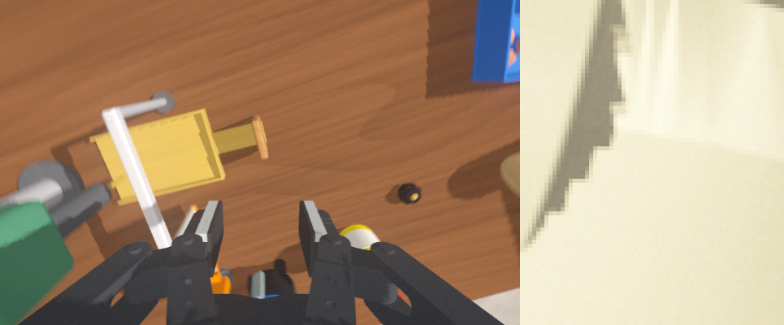

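The tray is in place with its handle outside the rail. Next I close the guard.

Call:
servo_tool(increments=[{"linear": [-3,-1,0],"delta_rot": [0,0,0.17],"fingers": 0.5},{"linear": [-6,-2,0],"delta_rot": [0,0,0.34],"fingers": 0.5},{"linear": [-9,-3,0],"delta_rot": [0,0,0.51],"fingers": 0.5},{"linear": [-12,-4,0],"delta_rot": [0,0,0.68],"fingers": 0.5},{"linear": [-15.4,-4.6,0.5],"delta_rot": [0,0,0.85],"fingers": 0.5},{"linear": [-15.4,-4.6,0.5],"delta_rot": [0,0,1.02],"fingers": 0.5},{"linear": [-15.4,-4.6,0.5],"delta_rot": [0,0,1.19],"fingers": 0.5},{"linear": [-15.4,-4.6,0.5],"delta_rot": [0,0,1.313],"fingers": 0.5},{"linear": [-15.4,-4.6,0.5],"delta_rot": [0,0,1.313],"fingers": 0.5},{"linear": [-15.4,-4.6,0.5],"delta_rot": [0,0,1.313],"fingers": 0.5}])

```text
t: 31.08
tcp_pos: [0.6805, -0.1727, 0.2523]
orientation: [[0.083, 0.997, -0.001], [0.997, -0.083, 0.001], [0.0, -0.001, -1.0]]
ft_force: [0.7, 0.1, 0.1]
finger_gap: 0.0428
grasp_force: 0.0
```

```bash
python3 - <<'E'
from h import *
inc([.6829,-.1739,.156],84.8)
C=camera_model("wrist"); im=snapshot("wrist")
for b in blobs(im,(8,200,150),(18,255,255),100): print(b,ray("wrist",b[0],.14,C).round(4))
print(proj("wrist",[.6829,-.1739,.159],C))
for b in blobs(im,(0,150,90),(6,255,255),4): print(b,ray("wrist",b[0],.004,C).round(4))
E
```

```text
lin cm [-0.1, 0.27, 9.63] rot [-0.001, -0.0, 0.008]
([323.2, 210.8], 1668) [ 0.6817 -0.1766  0.14  ]
[[324.88819536 215.87514842]]
([214.0, 259.6], 35) [ 0.5448 -0.2716  0.004 ]
```

Call:
servo_tool(increments=[{"linear": [-0.1,0.2,5],"delta_rot": [0,0,0.008],"fingers": 0.5},{"linear": [-0.1,0.2,8.5],"delta_rot": [0,0,0.008],"fingers": 0.5},{"linear": [-0.1,0.2,9.5],"delta_rot": [0,0,0.008],"fingers": 0.5},{"linear": [-0.1,0.2,9.5],"delta_rot": [0,0,0.008],"fingers": 0.5},{"linear": [-0.1,0.2,9.5],"delta_rot": [0,0,0.008],"fingers": 0},{"linear": [-0.1,0.2,9.5],"delta_rot": [0,0,0.008],"fingers": 0},{"linear": [-0.1,0.2,9.5],"delta_rot": [0,0,0.008],"fingers": 0},{"linear": [-0.1,0.2,9.5],"delta_rot": [0,0,0.008],"fingers": 0},{"linear": [-0.1,0.2,9.5],"delta_rot": [0,0,0.008],"fingers": 0}])

```text
t: 32.25
tcp_pos: [0.6827, -0.1743, 0.1605]
orientation: [[0.094, 0.996, 0.001], [0.996, -0.094, -0.001], [-0.001, 0.002, -1.0]]
ft_force: [-4.7, 0.7, 6.1]
finger_gap: 0.0108
grasp_force: 60.3
```

Call:
servo_tool(increments=[{"linear": [0,-1.5,0],"delta_rot": [0,0,0],"fingers": 0},{"linear": [0,-3,0],"delta_rot": [0,0,0],"fingers": 0},{"linear": [0,-4.5,0],"delta_rot": [0,0,0],"fingers": 0},{"linear": [0,-6,0],"delta_rot": [0,0,0],"fingers": 0},{"linear": [0,-7.5,0],"delta_rot": [0,0,0],"fingers": 0},{"linear": [0,-9,0],"delta_rot": [0,0,0],"fingers": 0},{"linear": [0,-10.5,0],"delta_rot": [0,0,0],"fingers": 0},{"linear": [0,-11.8,0],"delta_rot": [0,0,0],"fingers": 0},{"linear": [0,-12.6,0],"delta_rot": [0,0,0],"fingers": 0},{"linear": [0,-12.9,0],"delta_rot": [0,0,0],"fingers": 0},{"linear": [0,-13.1,0],"delta_rot": [0,0,0],"fingers": 0},{"linear": [0,-13.1,0],"delta_rot": [0,0,0],"fingers": 0}])

```text
t: 33.75
tcp_pos: [0.5536, -0.1623, 0.1605]
orientation: [[0.094, 0.996, 0.004], [0.996, -0.094, -0.002], [-0.001, 0.004, -1.0]]
ft_force: [0.7, -0.4, 7.4]
finger_gap: 0.0108
grasp_force: 60.6
```

Call:
servo_tool(increments=[{"linear": [0,-0.2,0],"delta_rot": [0,0,0],"fingers": 0},{"linear": [0,-0.4,0],"delta_rot": [0,0,0],"fingers": 0},{"linear": [0,-0.4,0],"delta_rot": [0,0,0],"fingers": 0}])

```text
t: 34.12
tcp_pos: [0.5529, -0.1623, 0.1605]
orientation: [[0.093, 0.996, 0.011], [0.996, -0.093, -0.002], [-0.001, 0.011, -1.0]]
ft_force: [11.0, 0.4, 1.3]
finger_gap: 0.0109
grasp_force: 59.9
```

Hard stop reached, so the guard is shut. I'll release, retreat and do a final check, looking away from the bin and tray.

Call:
servo_tool(increments=[{"linear": [0,-0.1,0],"delta_rot": [0,0,0],"fingers": 0.35},{"linear": [0,-0.1,0],"delta_rot": [0,0,0],"fingers": 0.35},{"linear": [0,-0.1,0],"delta_rot": [0,0,0],"fingers": 0.35},{"linear": [0,-0.1,-5],"delta_rot": [0,0,0],"fingers": 0.4},{"linear": [0,-0.1,-10],"delta_rot": [0,0,0],"fingers": 0.4},{"linear": [5,-5,-13],"delta_rot": [0,0,0],"fingers": 0.4},{"linear": [10,-10,-13],"delta_rot": [0,0,0],"fingers": 0.4},{"linear": [14,-15,-13],"delta_rot": [0,0,0],"fingers": 0.4},{"linear": [18,-17,-13],"delta_rot": [0,0,0],"fingers": 0.4},{"linear": [18,-17,-13],"delta_rot": [0,0,0],"fingers": 0.4}])

```text
t: 35.38
tcp_pos: [0.3933, 0.0364, 0.2886]
orientation: [[0.089, 0.996, -0.0], [0.996, -0.089, 0.001], [0.0, -0.0, -1.0]]
ft_force: [1.0, 0.7, 0.5]
finger_gap: 0.0344
grasp_force: 0.0
```

```bash
python3 - <<'E'
from h import *
print(r.sense()['tcp_pos'])
a=snapshot("top"); b=snapshot("scene")
cv2.imwrite("pics/f1.png",np.vstack([a[100:330,130:530],cv2.resize(b,(400,250))])[:,:,::-1].copy())
z=lambda im,u,v,w:cv2.resize(im[v-w:v+w,u-w:u+w],(390,390),interpolation=3)
cv2.imwrite("pics/f2.png",np.hstack([z(b,195,247,24),z(b,440,187,48)])[:,:,::-1])
for bl in blobs(b,(0,150,90),(6,255,255),4): print(bl,ray("scene",bl[0],.004).round(4))
E
```

```text
[0.39326711 0.03640083 0.28862458]
([20.3, 6.3], 51) [-0.8562 -0.8824  0.004 ]
([25.8, 187.6], 433) [ 0.254  -0.6507  0.004 ]
([88.3, 202.6], 136) [ 0.3444 -0.4966  0.004 ]
([59.0, 206.0], 13) [ 0.3385 -0.5623  0.004 ]
([190.0, 251.0], 7) [ 0.5452 -0.2706  0.004 ]
([345.8, 277.8], 199) [0.6893 0.03   0.004 ]
```

View pics/f1.png

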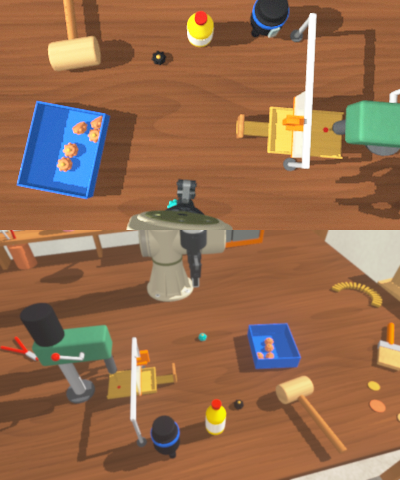

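View pics/f2.png

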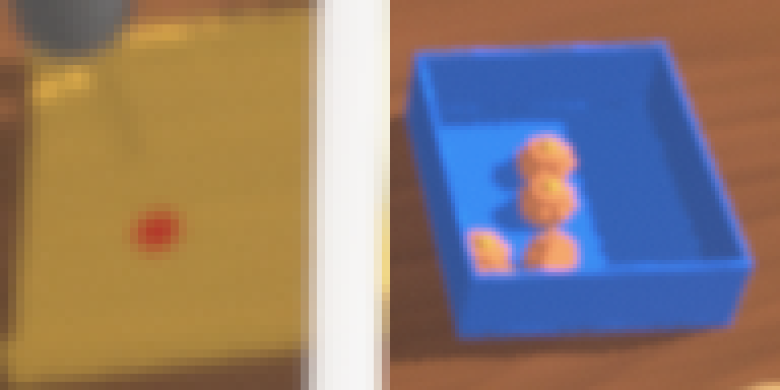

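```bash
python3 - <<'E'
from h import *
a=snapshot("top")
for b in blobs(a[:, :],(0,120,70),(8,255,255),4):
    if abs(b[0][0]-456)<12 and abs(b[0][1]-229)<12: print('dot',b,ray("top",b[0],.004))
cv2.imwrite("pics/f3.png",np.hstack([cv2.resize(a[214:244,438:478],(400,300),interpolation=3),cv2.resize(a[195:305,140:250],(300,300),interpolation=3)])[:,:,::-1])
print(ray("scene",(187.5,242.9),.035),ray("top",(459.8,229.4),.035))
E
```

```text
dot ([455.4, 229.5], 17) [ 0.54392347 -0.27027041  0.004     ]
[ 0.54767279 -0.268887    0.035     ] [ 0.54227038 -0.27007537  0.035     ]
```

View pics/f3.png

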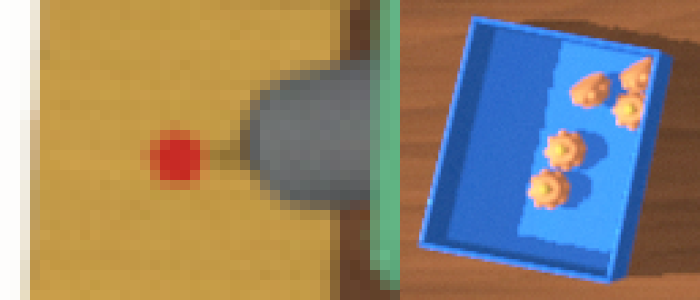

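The final view shows the dot at (455,229), with the bit tip above it by parallax and agreeing to within about 2 mm. All five castings are in the bin, the guard is shut and the arm is clear.

```bash
python3 -c "from station import sign_off; print(sign_off())"
```

```text
the job is handed in; nothing more can be done
None
```

The job is handed in, but no verdict came back; by my last pictures all five copper castings are in the bin, the red dot is within about 2 mm of the drill tip with the handle outside the guard, the guard is shut against its stop, and nothing else was moved.

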